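Unfasten the interlocked cabinet latch in its permitted order

TASK

The aluminium cabinet lying on the ledge has two flaps, each held by a sliding bolt. Unfasten the flap whose bolt is blocked by a cross slide with a round knob: first throw the cross slide to the robot's left, all the way along its track, then draw that bolt fully out of its strike towards the robot. Leave both thrown, and leave the other flap's bolt fastened.

Things in the scene. Friction and masses are not known exactly. Their poses are not given: they have to be found in the camera images.
- latch: Fixed steel base of the interlocked latch, on the left or right flap of the fixed cabinet (280 x 420 x 110 mm high). Origin: on the cabinet's top face, under the tab of the bolt when home. x along the bolt, away from the robot; y left along the cross slide's track; z up; turned up to 17 deg. Rails reach 16 mm above the cabinet top; the strike bracket, 70 to 86 mm along +x, 22 mm.
- bolt: Blocked bolt: steel bar 134 x 24 x 8 mm with upright tab 10 mm (x) by 34 mm (y), top 52 mm above the cabinet. Origin: centre of the tab in plan, 46 mm below its top. Axes as latch. Starts at latch x = 0 to -3 mm, slides to a stop at -45 mm (towards the robot), 3 N friction, stays where left. Its tail, 54 mm towards the robot from the tab, meets the cross slide after 4 mm until that is thrown.
- cross_slide: Steel bar 66 x 16 x 8 mm lying across the tail of the bolt, with a round upright knob 18 mm in diameter, from 20 to 52 mm above the cabinet top. Origin: on the knob's axis, 46 mm below its top. Axes as latch. Starts at latch x = -66 mm, y = 40 to 46 mm; slides along +y (left) to a stop at y = 85 mm, about 3 N friction, stays where left. The bolt is free once y is over 66 mm.
- spare_bolt: The other flap's bolt, with the same bar and tab but no cross slide, 200 mm to the left or right of the blocked one along the latch's y. Origin as for the bolt. It slides freely but must stay home.

How it is judged (in metres and radians):
On the way, in this order (a step that is already met when the one before it is completed fails the run):
1. the cross slide is thrown at least 33 mm of its 45 mm while the bolt is still home (y of cross_slide in the frame of latch above 0.073 m and x of bolt in the frame of latch above -0.012 m), for 0.1 s.
2. the bolt is drawn at least 33 mm of its 45 mm (y of cross_slide in the frame of latch above 0.073 m and x of bolt in the frame of latch below -0.033 m), for 0.1 s.
At the end, for the whole second after the job is handed in: The cross slide stands at least 33 mm along its 45 mm track, the interlocked bolt is drawn at least 33 mm of its 45 mm, the other bolt is within 10 mm of where it was, and all are at rest (all of step 2 and distance of spare_bolt from where it was at the start of the episode below 0.01 m and linear speed of each of bolt, cross_slide below 0.01 m/s); the robot touches nothing.
It fails at once if the other flap's bolt is moved by more than 10 mm (distance of spare_bolt from where it was at the start of the episode above 0.01 m).
It also fails if it takes over 40 s, if anything falls off the work surface, if the arm or the gripper's body presses on something with over 40 N, if the wrist force passes 120 N, or if a joint passes its speed limit or range.

ROBOT

A 7-joint arm with a two-finger parallel gripper is mounted at the origin on the work surface. World frame = base frame: x ahead of the robot, y to its left, z up, the work surface at z = 0. Lengths are in m, angles in degrees, forces in N, time in s.
With the tool pointing down it reaches from about 0.35 to 0.9 m from the base axis. Payload 8.1 kg.
Tool frame: the origin (TCP) lies on the mounting face of the last link; the fingertips stand 173 mm ahead of it and the grasp point (between the pads) lies 155 mm ahead of it; y points along the fingers, z is the direction in which the jaws open and shut, and the axes are right-handed (so a half turn about y gives the same grasp; the last joint's range is limited). The gripper opens to 85 mm and grips with 20 to 120 N. Pads are 22 mm wide; open, the fingers measure 114 mm over their backs; the gripper's body (76 mm by 85 mm) begins 54 mm behind the grasp point. The pads swing forward as they close: fully open they stand 13 mm farther back than shut.
Start: joints at [66.486, 24.895, 1.432, 90.138, -0.665, 64.973, -4.303], TCP at [0.189, -0.596, 0.405] pointing down, gripper open.
Joint ranges: [-149.89, 149.89], [-25.12, 119.58], [-72.63, 75.52], [4.76, 147.25], [-75.54, 255.54], [6.69, 114.76], [-157.13, 157.13]. Speed limits (degrees/s): [127.2, 127.2, 172.46, 172.46, 180, 180, 180].

INTERFACE

Orientations are given as a 3x3 rotation matrix whose columns are the frame's x, y, z axes.
In Python, from station import robot gives the robot as it stands.
- The arm moves only by the shell command python3 -m inch 'ROWS' [FORCE]. ROWS is JSON, one flat list of numbers, 5 for each row, row after row: the finger opening in mm, from 0 to 85.4, then the shift along the tool's x, y, z in mm, then the turn about the tool's y in rad. In form: [claw, dx, dy, dz, yaw, claw, dx, dy, dz, yaw, ...]. A call has 1 to 12 rows; each row is the pose to reach, as a shift and turn from the pose commanded when the call began, along the tool's axes at that moment; what a row does not reach only later rows make up. A row lasts 1/12 s, in which the tool goes at most 41.7 mm and 7.16 degrees, less where a joint would pass 70% of its speed; a pose out of reach is approached as far as the arm can. A call with a gripper value outside its range is refused whole. The fingers move at their own pace and stop on an object; FORCE is the grip in N (left out, the last holds). Time passes only in rows, so rows that repeat a pose let the fingers close. It gives the time, the measured TCP pose, the force and the opening at its end, in the units of the state.
- robot.state(): the state, without advancing time (a new reading comes with each control period).
- robot.snapshot(name): name is "side" or "top"; returns a dict with "pixels" (420x560x3 uint8, red, green, blue), "range_z" (420x560 float32, m along the optical axis (not along the pixel's ray), 0 where there is no reading), "fx", "fy", "cx", "cy" (pixels), "R" (3x3) and "t" (3): a world point X has camera coordinates R X + t. Camera axes: x right, y down, z forward; pixel columns grow to the right and rows downward; lengths in m; the calibration is good to about 2 mm. A picture is of the moment at which its call begins.
- robot.close_job(): hands the job in, once; it reports no verdict.
Trained networks look in a picture, given as the dict that the camera call returned (one of the last four; its "shot" number tells which), for a name from the list of things; names that differ only in an ending like _2 or _b are one class to them, and where a whole thing is asked for, a point or a joint stands for the part that bears it (a point fixed in the world has none). Each returns a list of dicts, best first, with "confidence" (0 to 1); they miss things now and then, are a little off and sometimes report something else, mostly with a low value. They report only what shows in the picture. A call takes as long as a camera call.
- robot.silhouettes(query, picture): "pixels" (420x560 bool, what is visible of it) and "bbox" ([left, top, width, height] in pixels, round what is visible of it).
The state is a dict: "clock": time; "qpos": joint angles; "qd": joint speeds; "joint_torque": joint torques, N m; "ee_pos": TCP position; "tcp_rot": TCP orientation; "contact_force": force on the tool from outside, world axes, zero at the start; "wrist_torque": the same for the moment, N m; "finger_gap": opening from 0.0 (shut) to 1.0 (fully open).
Only numpy, scipy, OpenCV 4.12 (cv2) and the standard library are available. Lean on these libraries where they do the work, as an engineer would, in place of code of your own. Each camera call takes 0.05 s, during which the arm holds its last target. There are 200 camera calls.

## Working session

There is one attempt and no reset: what is moved stays moved. The work goes in short steps, Python scripts to look and compute and a shell command to move; the robot and the scene stay as the last step left them, time stands still between calls to the robot, and variables do not carry over. Pictures are saved under pics/ and viewed, about 8 in all and at most 12, crops included, and the job is handed in when it is done.

```bash
mkdir -p pics
cat > h.py <<'E'
import numpy as np, cv2
from station import robot
def pts(s,mask):
    v,u=np.nonzero(mask&(s["range_z"]>0)); z=s["range_z"][v,u]
    c=np.c_[(u-s["cx"])/s["fx"]*z,(v-s["cy"])/s["fy"]*z,z]
    return (c-s["t"])@np.array(s["R"])
def save(s,n): cv2.imwrite("pics/"+n,s["pixels"][:,:,::-1])
E
python3 - <<'E'
from h import *
st=robot.state();print(st["ee_pos"],np.round(st["tcp_rot"],3),st["contact_force"],st["clock"])
for n in("top","side"):
    s=robot.snapshot(n);save(s,n+"1.png")
    for q in("latch","bolt","cross_slide","spare_bolt"):
        for d in robot.silhouettes(q,s)[:3]:
            p=pts(s,d["pixels"]); 
            if len(p)==0: continue
            hi=p[p[:,2]>np.percentile(p[:,2],98)-.006]
            print(n,q,round(d["confidence"],2),d["bbox"],len(p),np.round(np.median(p,0),3),"hi",np.round(hi.mean(0),3),"zmax",p[:,2].max().round(3))
E
```

```text
[ 0.18923607 -0.59541999  0.40392857] [[-0.953 -0.001  0.303]
 [-0.303  0.001 -0.953]
 [ 0.    -1.    -0.002]] [-0.38221994 -0.04556189  0.29570515] 0.0
top latch 0.67 [249.5, 147.3, 70.1, 106.6] 3213 [0.533 0.027 0.123] hi [0.537 0.035 0.161] zmax 0.164
top bolt 0.67 [287.4, 159.2, 23.8, 71.5] 1024 [0.571 0.023 0.124] hi [0.568 0.021 0.161] zmax 0.164
top cross_slide 0.71 [273.0, 232.2, 38.3, 13.0] 328 [0.5   0.032 0.124] hi [0.496 0.053 0.162] zmax 0.164
top spare_bolt 0.63 [390.4, 138.5, 33.4, 70.8] 1047 [ 0.612 -0.172  0.124] hi [ 0.609 -0.173  0.161] zmax 0.164
side latch 0.66 [209.9, 195.0, 126.5, 74.1] 3776 [0.526 0.021 0.124] hi [0.538 0.033 0.161] zmax 0.164
side bolt 0.75 [264.1, 197.2, 64.4, 53.9] 1076 [0.566 0.021 0.125] hi [0.569 0.02  0.161] zmax 0.164
side cross_slide 0.7 [233.6, 210.6, 33.7, 43.4] 558 [0.499 0.045 0.125] hi [0.496 0.052 0.161] zmax 0.164
```

View pics/top1.png

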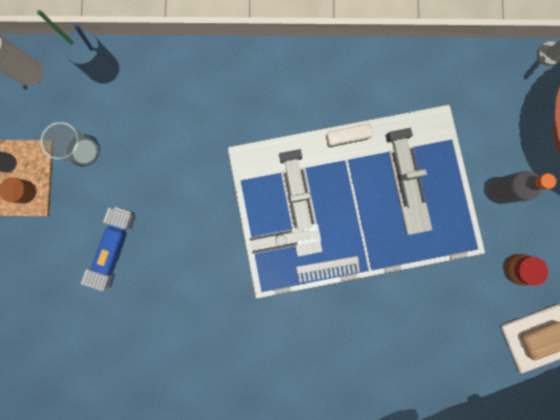

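View pics/side1.png

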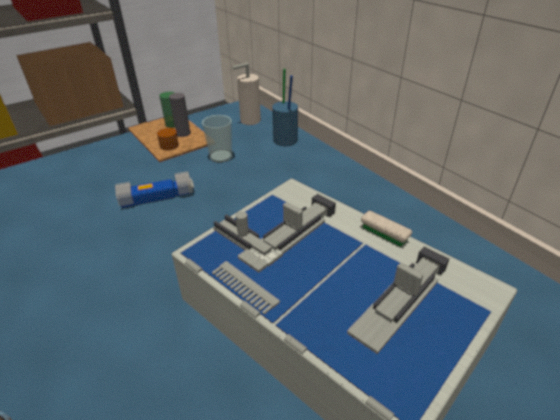

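Both views agree: the blocked latch is on the left, with the knob at top-pixel (280,238) and its tab at (300,197). The spare tab is at (413,173). The latch yaw comes out at about 11.7°. Before crossing, I'll check obstacle heights along the path and get sharper positions.

Run:
```python
from h import *
s=robot.snapshot("top")
p=pts(s,np.ones((420,560),bool))
for y0 in np.arange(-.6,.1,.1):
    print(round(y0,1),[(round(x0,1),p[(abs(p[:,0]-x0-.05)<.05)&(abs(p[:,1]-y0-.05)<.05)][:,2].max(initial=-1).round(2)) for x0 in np.arange(.1,.8,.1)])
for n in("top","side"):
    if n=="side": s=robot.snapshot(n);p=pts(s,np.ones((420,560),bool))
    for c,nm in(((.568,.021),"tab"),((.609,-.173),"spare"),((.496,.053),"knob")):
        h=p[(np.hypot(p[:,0]-c[0],p[:,1]-c[1])<.03)&(p[:,2]>.152)]
        if len(h)>3: print(n,nm,len(h),h.mean(0).round(4),h.min(0).round(3),h.max(0).round(3))
```

```text
-0.6 [(np.float64(0.1), np.float64(0.0)), (np.float64(0.2), np.float64(0.01)), (np.float64(0.3), np.float64(0.01)), (np.float64(0.4), np.float64(0.0)), (np.float64(0.5), np.float64(0.0)), (np.float64(0.6), np.float64(0.04)), (np.float64(0.7), np.float64(0.04))]
-0.5 [(np.float64(0.1), np.float64(0.01)), (np.float64(0.2), np.float64(0.04)), (np.float64(0.3), np.float64(0.03)), (np.float64(0.4), np.float64(0.05)), (np.float64(0.5), np.float64(0.15)), (np.float64(0.6), np.float64(0.15)), (np.float64(0.7), np.float64(0.1))]
-0.4 [(np.float64(0.1), np.float64(0.0)), (np.float64(0.2), np.float64(0.0)), (np.float64(0.3), np.float64(0.01)), (np.float64(0.4), np.float64(0.11)), (np.float64(0.5), np.float64(0.15)), (np.float64(0.6), np.float64(0.15)), (np.float64(0.7), np.float64(0.0))]
-0.3 [(np.float64(0.1), np.float64(0.0)), (np.float64(0.2), np.float64(0.0)), (np.float64(0.3), np.float64(0.0)), (np.float64(0.4), np.float64(0.12)), (np.float64(0.5), np.float64(0.12)), (np.float64(0.6), np.float64(0.11)), (np.float64(0.7), np.float64(0.11))]
-0.2 [(np.float64(0.1), np.float64(0.0)), (np.floa
[... 512 characters left out ...]
0)), (np.float64(0.2), np.float64(0.0)), (np.float64(0.3), np.float64(0.11)), (np.float64(0.4), np.float64(0.16)), (np.float64(0.5), np.float64(0.16)), (np.float64(0.6), np.float64(0.13)), (np.float64(0.7), np.float64(0.0))]
top tab 124 [0.5682 0.0216 0.1608] [0.561 0.005 0.153] [0.575 0.039 0.165]
top spare 133 [ 0.6091 -0.1725  0.1605] [ 0.602 -0.19   0.152] [ 0.616 -0.157  0.164]
top knob 90 [0.4957 0.0531 0.1615] [0.487 0.045 0.157] [0.504 0.062 0.164]
side tab 181 [0.5687 0.0195 0.1592] [0.562 0.005 0.152] [0.579 0.038 0.164]
side spare 292 [ 0.6091 -0.1748  0.1594] [ 0.603 -0.191  0.152] [ 0.618 -0.157  0.164]
side knob 127 [0.4957 0.0512 0.1594] [0.488 0.045 0.152] [0.506 0.062 0.163]
```

```bash
python3 -m inch '[0,-20,0,-20,0, 0,-40,0,-40,0, 0,-69,0,-69,0, 0,-98,0,-98,0, 0,-127,0,-127,0, 0,-156,0,-156,0.05, 0,-185,0,-185,0.1, 0,-214,0,-214,0.1, 0,-242,0,-243,0.1, 0,-262,0,-263,0.1, 0,-272,0,-273,0.1, 0,-276,0,-277,0.1]' 60
python3 - <<'E'
from station import robot; import numpy as np
s=robot.state();R=np.array(s["tcp_rot"]);print(R.round(3),s["ee_pos"],(R.T@(np.array([.503,.017,.404])-s["ee_pos"])*1000).round(1),s["clock"],s["contact_force"],s["finger_gap"])
E
```

```text
clock: 1.6
ee_pos: [0.3697, -0.2455, 0.405]
tcp_rot: [[-0.978, 0.001, 0.21], [-0.21, 0.0, -0.978], [-0.001, -1.0, 0.0]]
contact_force: [-0.5, -0.6, -1.0]
finger_gap: 0.001
[[-0.978  0.001  0.21 ]
 [-0.21   0.    -0.978]
 [-0.001 -1.     0.   ]] [ 0.36967375 -0.24551181  0.40504913] [-185.6    1.2 -228.6] 1.6 [-0.54766076 -0.60812688 -0.95721091] 0.0005578237146265607
```

```bash
python3 -m inch '[0,-12,0,-15,0, 0,-32,0,-40,0, 0,-54,0,-67,0, 0,-77,0,-95,0, 0,-100,0,-123,0, 0,-123,0,-151,0, 0,-146,0,-180,0, 0,-165,0,-204,0, 0,-178,0,-219,0, 0,-184,0,-226,0, 0,-186,0,-229,0, 0,-186,0,-229,0]'
python3 - <<'E'
from h import *
s=robot.state();R=np.array(s["tcp_rot"]);print(s["contact_force"])
print((R.T@(np.array([.503,.017,.313])-s["ee_pos"])*1000).round(1))
for n in("side",):
    c=robot.snapshot(n);save(c,n+"2.png")
    T=np.array(s["ee_pos"])+R@[0,.173,0]; q=np.array(c["R"])@T+c["t"]; print("tip px",c["fx"]*q[0]/q[2]+c["cx"],c["fy"]*q[1]/q[2]+c["cy"])
E
```

```text
clock: 2.6
ee_pos: [0.5033, 0.0136, 0.4045]
tcp_rot: [[-0.979, -0.001, 0.206], [-0.206, -0.0, -0.979], [0.001, -1.0, 0.0]]
contact_force: [-0.5, -0.7, -0.0]
finger_gap: -0.002
[-0.49576474 -0.70029663 -0.00738997]
[-0.5 91.5 -3.4]
tip px 256.39066285967976 186.9829115532067
```

View pics/side2.png

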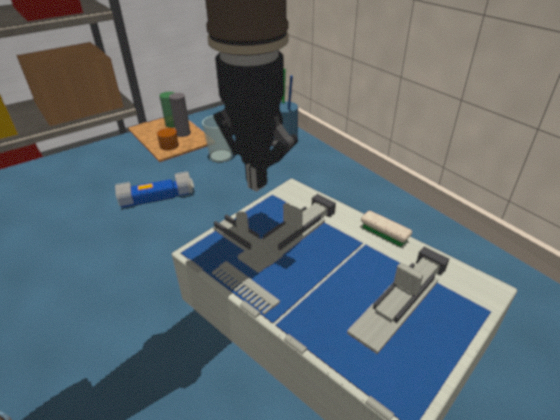

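The tip sits where predicted (256,187), just right of the knob at (242,222) and clear of the tab at (293,213). Next I'll descend to push height.

```bash
python3 -m inch '[0,0,15,0,0, 0,0,35,0,0, 0,0,55,0,0, 0,0,72,0,0, 0,0,84,0,0, 0,0,90,0,0, 0,0,90,0,0]'; python3 -m inch '[0,0,0,-4,0, 0,0,0,-8,0, 0,0,0,-12,0, 0,0,0,-16,0, 0,0,0,-20,0, 0,0,0,-24,0, 0,0,0,-28,0, 0,0,0,-32,0, 0,0,0,-35,0, 0,0,0,-35,0]';  python3 - <<'E'
from h import *
for n in("side","top"):
    s=robot.snapshot(n)
    if n=="side": save(s,"side3.png")
    p=pts(s,np.ones((420,560),bool))
    for d in robot.silhouettes("cross_slide",s)[:1]:
        q=pts(s,d["pixels"]);h=q[(q[:,2]>.152)&(q[:,2]<.166)];print(n,len(h),h.mean(0).round(4) if len(h) else 0,d["confidence"])
E
```

```text
clock: 3.23
ee_pos: [0.5025, 0.0127, 0.3137]
tcp_rot: [[-0.979, -0.002, 0.204], [-0.204, -0.001, -0.979], [0.002, -1.0, 0.0]]
contact_force: [-0.3, -0.6, 0.5]
finger_gap: -0.003
clock: 4.07
ee_pos: [0.496, 0.0494, 0.3148]
tcp_rot: [[-0.978, 0.0, 0.207], [-0.207, 0.0, -0.978], [-0.0, -1.0, -0.0]]
contact_force: [0.5, -0.9, 0.7]
finger_gap: 0.002
side 49 [0.4877 0.0712 0.1593] 0.7
```

View pics/side3.png

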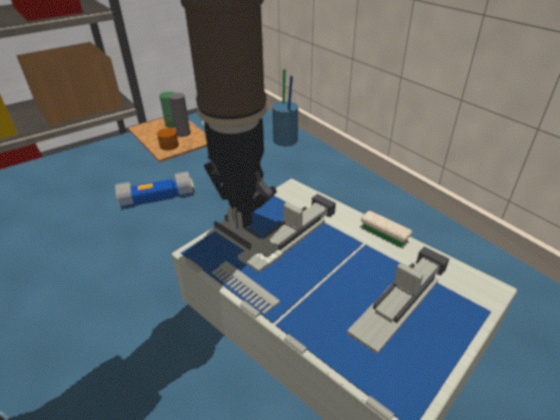

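The knob (about (238,215)) is moving with the fingers and is roughly 20 mm along. I'll push on, watching the force.

```bash
python3 -m inch '[0,0,0,-4,0, 0,0,0,-8,0, 0,0,0,-11,0, 0,0,0,-14,0, 0,0,0,-16,0, 0,0,0,-16,0]'; python3 -m inch '[0,0,0,-1,0, 0,0,0,-2,0, 0,0,0,-2,0]';python3 -m inch '[0,0,0,-1,0, 0,0,0,-1,0]'
```

```text
clock: 4.77
ee_pos: [0.4925, 0.0648, 0.3145]
tcp_rot: [[-0.978, -0.0, 0.207], [-0.207, 0.0, -0.978], [0.0, -1.0, -0.0]]
contact_force: [-0.5, -1.3, -0.6]
finger_gap: -0.002
clock: 5.02
ee_pos: [0.4921, 0.0663, 0.3146]
tcp_rot: [[-0.978, -0.0, 0.206], [-0.206, -0.0, -0.978], [0.0, -1.0, 0.0]]
contact_force: [-0.8, -2.8, -1.9]
finger_gap: 0.0
clock: 5.18
ee_pos: [0.492, 0.0672, 0.3146]
tcp_rot: [[-0.979, -0.0, 0.206], [-0.206, -0.0, -0.979], [0.0, -1.0, 0.0]]
contact_force: [-1.0, -2.6, -1.1]
finger_gap: 0.002
```

```bash
python3 -m inch '[0,0,0,-1,0, 0,0,0,-2,0, 0,0,0,-2,0]'; python3 -m inch '[0,0,0,6,0, 0,0,0,12,0, 0,0,-15,20,0, 0,0,-35,20,0, 0,0,-60,20,0, 0,0,-80,20,0, 0,0,-90,20,0, 0,0,-90,20,0]';  python3 - <<'E'
from h import *
for n in("side","top"):
    s=robot.snapshot(n); save(s,n+"4.png")
    p=pts(s,np.ones((420,560),bool))
    for q in("cross_slide","bolt","spare_bolt"):
      for d in robot.silhouettes(q,s)[:1]:
        a=pts(s,d["pixels"]);h=a[(a[:,2]>.152)&(a[:,2]<.166)];print(n,q,len(h),h.mean(0).round(4) if len(h) else 0,d["confidence"])
E
```

```text
clock: 5.43
ee_pos: [0.4916, 0.0694, 0.3147]
tcp_rot: [[-0.978, -0.0, 0.206], [-0.206, -0.0, -0.978], [0.0, -1.0, -0.0]]
contact_force: [-0.4, -3.0, -2.1]
finger_gap: -0.0
clock: 6.1
ee_pos: [0.4966, 0.0496, 0.407]
tcp_rot: [[-0.979, 0.005, 0.206], [-0.206, 0.001, -0.979], [-0.005, -1.0, 0.0]]
contact_force: [-0.8, 0.2, -0.7]
finger_gap: -0.001
side cross_slide 101 [0.4878 0.0881 0.1593] 0.67
side bolt 162 [0.5689 0.0185 0.1591] 0.7
side spare_bolt 275 [ 0.6091 -0.1756  0.1593] 0.65
top bolt 0 0 0.36
top spare_bolt 131 [ 0.6092 -0.1728  0.1606] 0.67
```

View pics/side4.png

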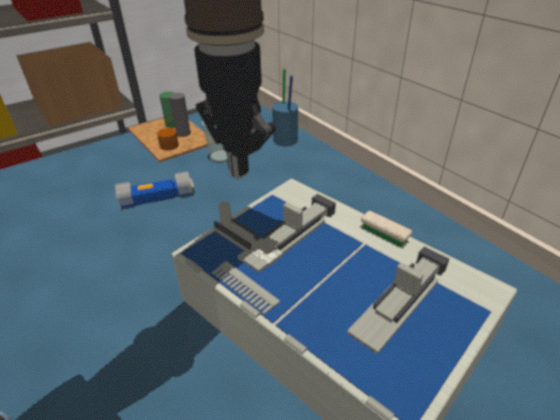

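The knob now stands at (224,212), about 38 mm along its track (latch y ≈ 0.082). The bolt tab at (293,213) and the spare haven't moved. Next I'll go behind the tab.

```bash
python3 -m inch '[0,-15,0,7,0, 0,-35,0,16,0, 0,-57,0,26,0, 0,-77,0,35,0, 0,-89,0,41,0, 0,-95,0,43,0, 0,-95,0,43,0, 0,-95,0,43,0]'
python3 - <<'E'
from h import *
s=robot.state();R=np.array(s["tcp_rot"]);print((R.T@(np.array([.598,.027,.312])-s["ee_pos"])*1000).round(1))
E
```

```text
clock: 7.17
ee_pos: [0.5972, 0.0275, 0.4042]
tcp_rot: [[-0.978, -0.001, 0.207], [-0.207, 0.0, -0.978], [0.001, -1.0, -0.0]]
contact_force: [0.1, -0.4, 0.4]
finger_gap: -0.001
[-0.8 92.2  0.7]
```

```bash
python3 -m inch '[0,0,15,0,0, 0,0,35,0,0, 0,0,55,0,0, 0,0,72,0,0, 0,0,85,0,0, 0,0,92,0,0, 0,0,92,0,0]'; python3 -m inch '[0,4,0,0,0, 0,8,0,0,0, 0,12,0,0,0, 0,16,0,0,0, 0,20,0,0,0, 0,24,0,0,0, 0,28,0,0,0, 0,32,0,0,0, 0,36,0,0,0, 0,40,0,0,0, 0,40,0,0,0]';  python3 - <<'E'
from h import *
s=robot.snapshot("side");save(s,"side5.png")
for q in("cross_slide","bolt"):
      for d in robot.silhouettes(q,s)[:1]:
        a=pts(s,d["pixels"]);h=a[(a[:,2]>.152)&(a[:,2]<.166)];print(q,len(h),h.mean(0).round(4) if len(h) else 0,d["confidence"])
E
```

```text
clock: 7.75
ee_pos: [0.5964, 0.0273, 0.3115]
tcp_rot: [[-0.978, -0.003, 0.207], [-0.207, -0.0, -0.978], [0.003, -1.0, -0.0]]
contact_force: [-0.6, -0.6, -0.3]
finger_gap: 0.001
clock: 8.67
ee_pos: [0.5576, 0.0186, 0.3126]
tcp_rot: [[-0.979, -0.001, 0.206], [-0.206, -0.0, -0.979], [0.001, -1.0, 0.0]]
contact_force: [1.7, 0.6, 0.9]
finger_gap: 0.001
cross_slide 106 [0.4882 0.0884 0.1595] 0.94
bolt 176 [0.5399 0.013  0.159 ] 0.57
```

View pics/side5.png

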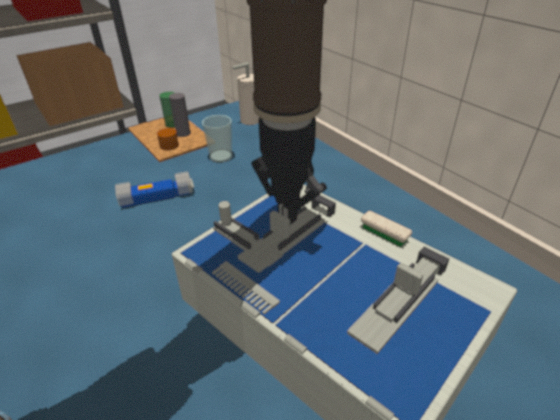

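The tab (around (280,222)) has come about 29 mm towards the robot and the knob has stayed at (224,212). It needs about 11 mm more.

```bash
python3 -m inch '[0,3,0,0,0, 0,6,0,0,0, 0,9,0,0,0, 0,11,0,0,0, 0,11,0,0,0, 0,11,0,0,0]'; python3 -m inch '[0,-6,0,0,0, 0,-13,0,0,0, 0,-15,-10,0,0, 0,-15,-30,0,0, 0,-15,-55,0,0, 0,-15,-80,0,0, 0,-15,-105,0,0, 0,-15,-120,0,0, 0,-15,-125,0,0, 0,-15,-125,0,0]';  python3 - <<'E'
from h import *
s=robot.snapshot("side");save(s,"side6.png")
for q in("cross_slide","bolt","spare_bolt"):
      for d in robot.silhouettes(q,s)[:1]:
        a=pts(s,d["pixels"]);h=a[(a[:,2]>.152)&(a[:,2]<.166)];print(q,len(h),h.mean(0).round(4) if len(h) else 0,d["confidence"])
E
```

```text
clock: 9.32
ee_pos: [0.5473, 0.0165, 0.3127]
tcp_rot: [[-0.979, -0.001, 0.206], [-0.206, -0.0, -0.979], [0.001, -1.0, 0.0]]
contact_force: [-0.3, 0.2, -0.1]
finger_gap: -0.001
clock: 10.15
ee_pos: [0.5628, 0.02, 0.4394]
tcp_rot: [[-0.978, 0.003, 0.206], [-0.206, 0.0, -0.978], [-0.003, -1.0, 0.0]]
contact_force: [0.7, -0.1, -0.6]
finger_gap: -0.002
cross_slide 115 [0.4882 0.089  0.1596] 0.56
bolt 187 [0.5296 0.0117 0.1594] 0.66
spare_bolt 278 [ 0.609  -0.1751  0.1595] 0.64
```

View pics/side6.png

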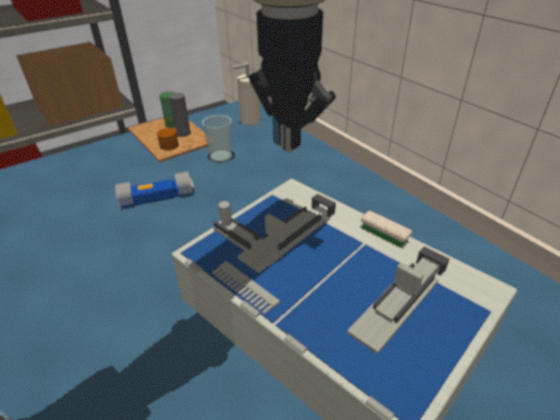

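The tab (now about (275,225)) has been drawn about 40 mm, the knob is still thrown at (224,212), the spare is unmoved, and the gripper is clear. I'm handing in.

```bash
python3 -c "
from station import robot
print(robot.close_job())"
```

```text
the job is handed in; nothing more can be done
None
```

I unfastened the left flap, whose bolt was the blocked one, and handed the job in at about 10 s of the 40 s allowed. No verdict was reported.

- **Cross slide:** I pushed the knob left with closed fingers by about 38 mm. It stands at latch y of about 0.082 m, against the 0.073 m needed. It stayed there while the bolt was drawn.
- **Bolt:** I then pushed the tab about 40 mm towards the robot from behind, against the 33 mm needed. I stopped a little short of both end stops on purpose, so neither was pressed against its stop.
- **Other bolt:** In the last picture it was within about 1 mm of where it started.
- **Robot:** It ended clear of everything, about 0.1 m above the bolt. The forces read at the end of each move stayed under about 4 N.

The two cameras differed by about 2 mm in y on the same points, which is within their stated calibration and well inside the margins. In one mid-job top view the arm hid the cross slide and the bolt tab, so their final positions come from the side camera only.

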